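# Close up a row of blocks in the gluing jig and hold it pressed against the sprung stop

## Robot

A 7-joint arm with a two-finger parallel gripper is mounted at the origin on a cart in front of the work surface, level with it; the furniture and walls round the work are solid. World frame = base frame: x ahead of the robot, y to its left, z up, the work surface at z = 0. Lengths are in m, angles in rad, forces in N, time in s.
With the tool pointing down it reaches from about 0.4 to 0.85 m from the base axis. Payload 6.9 kg.
Tool frame: the origin (TCP) lies at the very end of the fingers, on their centre line; the grasp point (between the pads) lies 19 mm behind it; z points along the fingers, y is the line along which they close (so a half turn about z gives the same grasp; the last joint's range is limited). The gripper opens to 85 mm and grips with 20 to 120 N. Pads are 22 mm wide; open, the fingers measure 114 mm over their backs; the gripper's body (76 mm by 85 mm) begins 54 mm behind the grasp point. The pads swing forward as they close: fully open they stand 13 mm farther back than shut.
Start: joints at [-1.19, 0.507, -0.238, 1.5, 0.126, 1.149, -0.155], TCP at [0.17, 0.602, 0.231] pointing down, gripper open.
Joint ranges: [-3.08, 3.08], [-0.24, 2.05], [-1.43, 1.35], [0, 2.5], [-1.52, 4.66], [0.17, 1.96], [-2.89, 2.89]. Speed limits (rad/s): [2.39, 2.39, 3.14, 3.14, 3.14, 3.14, 3.14].

## Interface

Orientations are given as a unit quaternion [w, x, y, z].
In Python, from plant import env gives the robot as it stands.
- The arm moves only by the tool send_rows, never from a script. Its argument "series" is a list of rows, each a list of 3 entries, a list of its own where there are three numbers: the closure in counts, from 0 (fully open) to 255 (shut), then the shift along the tool's x, y, z in mm, then the turn, a rotation vector about the tool's x, y, z in rad. A call has 1 to 10 rows; each row is the pose to reach, as a shift and turn from the pose commanded when the call began, along the tool's axes at that moment; what a row does not reach only later rows make up. A row lasts 1/10 s, in which the tool goes at most 50 mm and 8.59 degrees, less where a joint would pass 70% of its speed; a pose out of reach is approached as far as the arm can. A call with a gripper value outside its range is refused whole. The fingers move at their own pace and stop on an object; "force" is the grip in N (left out, the last holds). Time passes only in rows, so rows that repeat a pose let the fingers close. It gives the time, the measured TCP pose, the force, the opening and the grip force at its end, in the units of the state.
- env.get_obs(): the state, without advancing time (a new reading comes with each control period).
- env.capture(name): name is "scene" or "top"; returns the picture (480x640x3 uint8, red, green, blue); there is no depth.
- env.camera_model(name): a dict with "fov_y" (degrees; the focal length in pixels is half the picture's height over the tangent of half this angle, whatever the lens; pixels are square), "cx", "cy" (the principal point, pixels), "dist" ([k1, k2, p1, p2, k3] as OpenCV has them; the pictures are not rectified), "camera_from_world" (4x4, takes a point from world to camera coordinates). Camera axes: x right, y down, z forward; pixel columns grow to the right and rows downward; lengths in m; the calibration is good to about 2 mm. A picture is of the moment at which its call begins. camera_model takes no time and is no camera call.
- env.job_done(): hands the job in; it is judged then, once.
The state is a dict: "t": time; "q": joint angles; "qvel": joint speeds; "effort": joint torques, N m; "tcp_pos": TCP position; "orientation": TCP orientation; "force": force on the tool from outside, world axes, zero at the start; "moment": the same for the moment, N m; "width": finger opening in m; "grasp_force": force on a finger pad.
Only numpy, scipy, OpenCV 4.12 (cv2) and the standard library are available. Lean on these libraries where they do the work, as an engineer would, in place of code of your own. Each camera call takes 0.05 s, during which the arm holds its last target. There are 200 camera calls.

## Task

Nudge the three loose timber blocks in the jig into one straight row, side by side with no gaps, their ends flush against the long wooden fence, and press the row along the fence against the sprung stop at its left end until the tip of the stop's steel tongue lies on the black band of its scale (about 12 N), so that a colleague can fasten a batten across them. Finish while still pressing: keep holding the row there with a steady push, without letting go. Never drive the stop fully in, and leave the other things on the bench alone.

Things in the scene. Friction and masses are not known exactly. Their poses are not given: they have to be found in the camera images.
- jig: Gluing jig, fixed to the bench: plywood bed 160 mm (jig x) by 520 mm (jig y), 12 mm thick. Origin: centre of the bed's underside, on the bench. Jig x points away from the robot, towards the fence; jig y along the fence towards the sprung stop (robot's left); z up; yaw varies. The grey housing of the stop stands at jig x -15 to 55, y 205 to 255 mm, 30 mm high, a white scale plate on top.
- fence_mid (a point): Middle of the near face of the jig's straight wooden fence, half-way up, at jig x = +60 mm, y = 0. The fence is 20 mm thick, runs along the whole far side of the bed (520 mm) and stands 26 mm above it. Its axes are the jig's.
- stop (a joint): Travel of the sprung stop in m: 0 at rest, grows as it is pushed in towards jig +y, 0.025 fully in. It takes 2 N to start, then 0.8 N per mm (12 N at 0.0125). A steel tongue on it slides over the white scale plate; its tip lies on the black band there when the travel is between 0.008 and 0.018.
- stop_face (a point): Centre of the face of the sprung stop's steel plate, which looks along the fence towards jig -y; the plate is 70 mm wide (jig x -15 to 55 mm), 30 mm high, just clear of the bed. At rest the face is at jig y = +170 mm. The point moves with the plate; its axes are the jig's.
- block_a_center (a point): Centre (half-way up) of a plain timber block, the one nearest the sprung stop at the start; 50 mm along its own x, 75 mm along its own y, 36 mm high. Loose and flat on the bed, 25 mm or more clear of the others, its 75 mm length (own +y) pointing at the fence within 0.25 rad, 10 to 50 mm off it. 60 to 130 g. The three blocks are alike and may stand in any order.
- block_b_center (a point): Centre (half-way up) of a plain timber block, the middle one at the start; 50 mm along its own x, 75 mm along its own y, 36 mm high. Loose and flat on the bed, 25 mm or more clear of the others, its 75 mm length (own +y) pointing at the fence within 0.25 rad, 10 to 50 mm off it. 60 to 130 g. The three blocks are alike and may stand in any order.
- block_c_center (a point): Centre (half-way up) of a plain timber block, the one farthest from the sprung stop at the start; 50 mm along its own x, 75 mm along its own y, 36 mm high. Loose and flat on the bed, 25 mm or more clear of the others, its 75 mm length (own +y) pointing at the fence within 0.25 rad, 10 to 50 mm off it. 60 to 130 g. The three blocks are alike and may stand in any order.
- batten: Bystander: flat pale timber offcut, 45 x 120 x 19 mm, lying on the bench behind the jig, origin at the middle of its underside. Not to be moved.
- tape_rule: Bystander: tape measure, 37 x 70 x 64 mm, on the bench to the left of the jig, origin at the middle of its underside. Not to be moved.
- pliers: Bystander: pliers with blue grips, 58 x 159 x 15 mm, on the bench to the right of the jig, origin at the middle of its underside. Not to be moved.
- square: Bystander: flat triangular metal speed square, 155 x 155 x 16 mm, on the bench behind the jig, origin at the middle of its underside. Not to be moved.
There are look-alikes about, which are no part of the job. Leave any purple look-alike of the part that bears block_b_center alone.

How it is judged:
At the end, for the whole second after the job is handed in: Still pressing: stop 8 to 18 mm in (tongue tip on the band), pushed with 6 to 19 N by a block, not by the fingers. All blocks flat on the bed, at rest, within 4 mm of the fence, square to it within 0.06 rad, any two centres under 104 mm apart (gaps under 4 mm in all) (x of each of block_a_center, block_b_center, block_c_center in the frame of jig above 0.0185 m and z of block_a_center in the frame of jig between 0.026 and 0.034 m and angle between the y axis of each of block_a_center, block_b_center, block_c_center and the x axis of jig, either way round below 0.06 rad and angle between each of block_a_center, block_b_center, block_c_center's own z axis and vertical below 0.06 rad and linear speed of each of block_a, block_b, block_c below 0.01 m/s and z of block_b_center in the frame of jig between 0.026 and 0.034 m and z of block_c_center in the frame of jig between 0.026 and 0.034 m and distance between block_a_center and block_b_center below 0.104 m and distance between each of block_b_center, block_a_center and block_c_center below 0.104 m and value of joint stop between 0.008 and 0.018 m and (contact force between block_a and stop between 6 and 19 N or contact force between block_b and stop between 6 and 19 N or contact force between block_c and stop between 6 and 19 N) and contact force between the fingers and stop below 0.5 N); the arm keeps its last pose, push and grip.
It fails at once if the sprung stop is driven fully in (over 23.5 mm) (value of joint stop above 0.0235 m).
It fails at once if the batten is moved more than 30 mm (distance of batten from where it was at the start of the episode above 0.03 m).
It fails at once if the tape_rule is moved more than 30 mm (distance of tape_rule from where it was at the start of the episode above 0.03 m).
It fails at once if the pliers is moved more than 30 mm (distance of pliers from where it was at the start of the episode above 0.03 m).
It fails at once if the square is moved more than 30 mm (distance of square from where it was at the start of the episode above 0.03 m).
It also fails if it takes over 64 s, if anything falls off the work surface, if the arm or the gripper's body presses on something with over 40 N, if the wrist force passes 120 N, or if a joint passes its speed limit or range.

## Working session

There is one attempt and no reset: what is moved stays moved. The work goes in short steps, Python scripts to look and compute and a tool call to move; the robot and the scene stay as the last step left them, time stands still between calls to the robot, and variables do not carry over. Pictures are saved under pics/ and viewed, at most 10 in all, crops included, and the job is handed in when it is done.

Besides the shell and the picture viewer there is one more tool, called after ">>>" as a command line: name --argument value ..., lists and objects as JSON in quotes. send_rows: Moves the arm, as the interface text tells. Its arguments: {"type":"object","properties":{"series":{"type":"array"},"force":{"type":"number"}},"required":["series"]}

```bash
mkdir -p pics
cat > h.py <<'E'
import numpy as np, cv2
from plant import env
from scipy.spatial.transform import Rotation as R
def snap(name,fn,crop=None,s=1):
    im=env.capture(name)[:,:,::-1].copy()
    cv2.imwrite('pics/raw_'+fn,im)
    if crop: x0,y0,x1,y1=crop; im=im[y0:y1,x0:x1]
    if s!=1: im=cv2.resize(im,None,fx=s,fy=s,interpolation=cv2.INTER_CUBIC)
    cv2.imwrite('pics/'+fn,im)
def cam(name):
    m=env.camera_model(name); f=240/np.tan(np.radians(m['fov_y'])/2)
    return np.array([[f,0,m['cx']],[0,f,m['cy']],[0,0,1]]),np.array(m['dist'],float),np.array(m['camera_from_world'])
def w(name,uv,z):
    K,d,T=cam(name); p=cv2.undistortPoints(np.array(uv,float).reshape(-1,1,2),K,d).reshape(-1,2)
    r=np.c_[p,np.ones(len(p))]@T[:3,:3]; c=-T[:3,:3].T@T[:3,3]
    return c+r*((np.broadcast_to(z,len(p))-c[2])/r[:,2])[:,None]
def pix(name,P):
    K,d,T=cam(name); return cv2.projectPoints(np.array(P,float).reshape(-1,1,3),cv2.Rodrigues(T[:3,:3])[0],T[:3,3],K,d)[0].reshape(-1,2)
E
python3 - <<'E'
from h import *
snap('top','t0.png'); snap('scene','s0.png')
o=env.get_obs(); print(o['t'],o['tcp_pos'],o['orientation'],o['width'])
for n in('top','scene'): K,d,T=cam(n); print(K[0,0],d,-T[:3,:3].T@T[:3,3])
E
```

```text
0.1 [0.16953988 0.60111177 0.23052967] [-9.81863718e-05  1.36972221e-01  9.90574579e-01 -7.78012829e-04] 0.08550248334159101
443.39539015566845 [-0.0971997  0.         0.         0.         0.       ] [0.36461066 0.11097973 1.10045543]
459.48834511638125 [-0.11567504  0.          0.          0.          0.        ] [1.04437554 0.7235386  0.9774201 ]
```

View pics/t0.png

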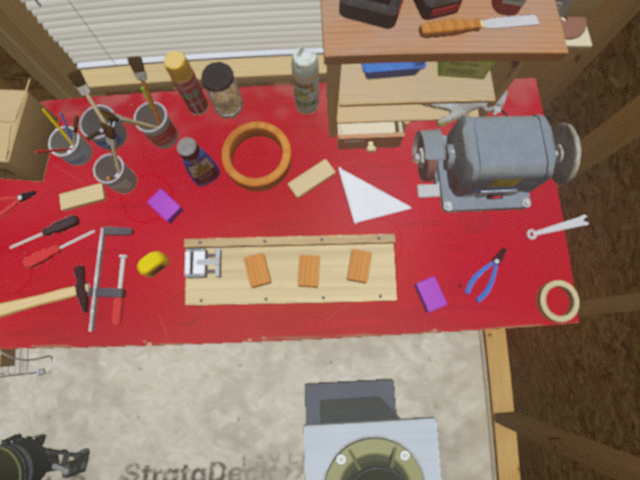

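View pics/s0.png

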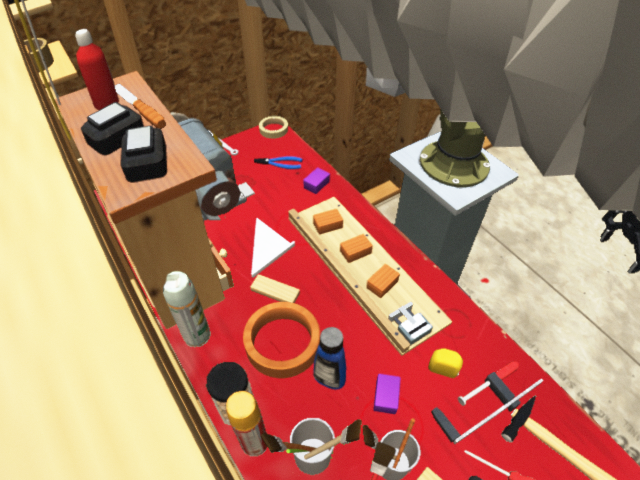

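The top view shows the jig at about (185-396, 236-303). The blocks are near (257,270), (309,270) and (359,266), with the stop near (203,263). I'll enlarge this area.

Run:
```python
import cv2
im=cv2.imread('pics/raw_t0.png')[225:315,175:405]
im=cv2.resize(im,None,fx=3.478,fy=3.478,interpolation=cv2.INTER_CUBIC); print(im.shape)
cv2.imwrite('pics/t0c.png',im)
```

```text
(313, 800, 3)
```

View pics/t0c.png

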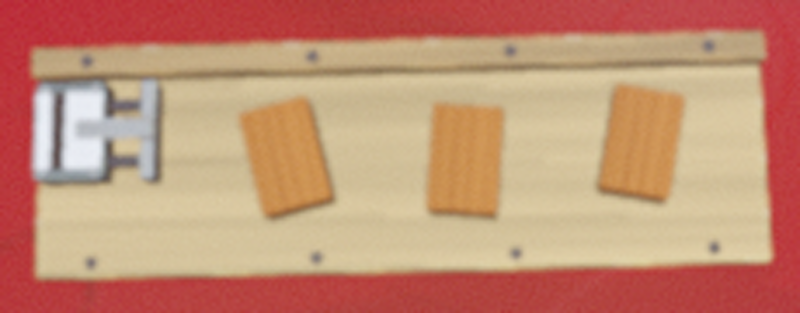

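The enlarged crop shows the stop plate face at x≈160, bed near corners at (36,278) and (773,261), and the fence's top near edge from (32,78) to (764,63). The corners of all three blocks are clear, so I'll fit the poses.

```bash
cat > fit.py <<'E'
from h import *
def raw(c): return 175+(np.array(c,float)+.5)/3.478-.5+np.array([0,50])
def fit(model,W,z):  # W world pts -> x,y,yaw
    M=np.array(model,float); mc=M.mean(0); wc=W[:,:2].mean(0)
    A=((W[:,:2]-wc).T@(M-mc)); th=np.arctan2(A[1,0]-A[0,1],A[0,0]+A[1,1])
    Rm=np.array([[np.cos(th),-np.sin(th)],[np.sin(th),np.cos(th)]])
    t=wc-Rm@mc; res=np.abs((M@Rm.T+t)-W[:,:2]).max(); return t,th,res,Rm
E
python3 - <<'E'
from fit import *
J=[(36,278),(773,261),(32,48),(764,32),(32,78),(764,63)]
W=w('top',raw(J),[.012,.012,.038,.038,.038,.038])
t,th,res,Rj=fit([(-.08,.26),(-.08,-.26),(.08,.26),(.08,-.26),(.06,.26),(.06,-.26)],W,0)
print('jig',t,th,res)
sf=w('top',raw([(160,82),(159,181)]),.042); print('stop',(sf[:,:2]-t)@Rj)
for n,c in dict(A=[(241,115),(309,98),(334,200),(268,217)],B=[(433,104),(503,106),(497,216),(429,211)],C=[(617,86),(685,97),(667,201),(599,189)]).items():
    b,bt,r,_=fit([(.0375,.025),(.0375,-.025),(-.0375,-.025),(-.0375,.025)],w('top',raw(c),.048),0)
    print(n,b,'jig',(b-t)@Rj,bt-th,r)
o=env.get_obs();print(R.from_quat(o['orientation'],scalar_first=True).as_matrix().round(3))
E
```

```text
jig [0.52062885 0.17348759] -0.023638015532947945 0.001954369756009239
stop [[ 0.053536    0.16682671]
 [-0.01623276  0.16594349]]
A [0.52010069 0.24917278] jig [-0.00231689  0.07565157] 0.24498480992672383 0.0017333802537087828
B [0.51329089 0.12706285] jig [-0.00623862 -0.04658521] -0.06748644049261808 0.0018891974160861469
C [0.51855896 0.00502331] jig [ 0.00191248 -0.16846614] -0.20735055391375898 0.0015681002015519585
[[-0.962  0.271 -0.   ]
 [ 0.271  0.962 -0.002]
 [-0.    -0.002 -1.   ]]
```

```bash
cat > go.py <<'E'
from h import *
import sys
# usage: go.py jigx jigy z yaw(jig) : prints shift mm / turn from the measured pose
JT=np.array([.5206,.1735]);JY=-.0236
def jig(p): c,s=np.cos(JY),np.sin(JY); return (np.array(p)[:2]-JT)@np.array([[c,-s],[s,c]])
def target(x,y,z,a):
    c,s=np.cos(JY),np.sin(JY); p=np.r_[JT+np.array([[c,-s],[s,c]])@[x,y],z]
    t=JY+a; ty=np.array([-np.sin(t),np.cos(t),0]); tz=np.array([0,0,-1.]); return p,np.c_[np.cross(ty,tz),ty,tz]
if __name__=='__main__':
    o=env.get_obs(); P=np.array(o['tcp_pos']); Q=R.from_quat(o['orientation'],scalar_first=True).as_matrix()
    print('t',o['t'],'jig',jig(P).round(4),P[2].round(4),'F',np.round(o['force'],1),'w',round(o['width'],4))
    for a in sys.argv[1:]:
        p,M=target(*map(float,a.split(',')))
        print(a,(Q.T@(p-P)*1000).round(1),R.from_matrix(Q.T@M).as_rotvec().round(3))
E
python3 go.py -.0023,.0757,.10,.245 -.0023,.0757,.02,.245
```

```text
t 0.1 jig [-0.3611  0.4192] 0.2305 F [-0.3 -0.2  0.4] w 0.0855
-.0023,.0757,.10,.245 [-432.9 -243.3  130.9] [-0.002 -0.    -0.496]
-.0023,.0757,.02,.245 [-432.9 -243.2  210.9] [-0.002 -0.    -0.496]
```

>>> send_rows --series '[[0, [-43, -24, 0], [0, 0, -0.05]], [0, [-86, -48, 0], [0, 0, -0.1]], [0, [-130, -73, 0], [0, 0, -0.15]], [0, [-173, -97, 0], [0, 0, -0.2]], [0, [-216, -122, 0], [0, 0, -0.25]], [0, [-260, -146, 0], [0, 0, -0.3]], [0, [-303, -170, 20], [0, 0, -0.35]], [0, [-346, -195, 50], [0, 0, -0.4]], [0, [-390, -219, 80], [0, 0, -0.45]], [0, [-433, -243, 110], [-0.002, 0, -0.496]]]' --force 20

```text
t: 1.1
tcp_pos: [0.5047, 0.2652, 0.1345]
orientation: [0.0, -0.111, 0.994, 0.001]
force: [1.0, 0.4, 0.7]
width: 0.0854
grasp_force: 0.0
```

>>> send_rows --series '[[0, [0, 0, 10], [0, 0, 0]], [0, [0, 0, 10], [0, 0, 0]], [0, [0, 0, 10], [0, 0, 0]]]'

```text
t: 1.4
tcp_pos: [0.503, 0.2679, 0.1257]
orientation: [-0.0, -0.111, 0.994, 0.001]
force: [-0.2, 0.9, 0.5]
width: 0.0851
grasp_force: 0.0
```

```bash
python3 - <<'E'
from h import *
snap('top','t1.png',(175,195,405,315),3)
E
python3 go.py -.0023,.0757,.02,.245
```

```text
t 1.45 jig [-0.0197  0.0945] 0.1262 F [-0.4  0.4 -0.2] w 0.0858
-.0023,.0757,.02,.245 [-12.2 -22.8 106.2] [0.003 0.001 0.002]
```

View pics/t1.png

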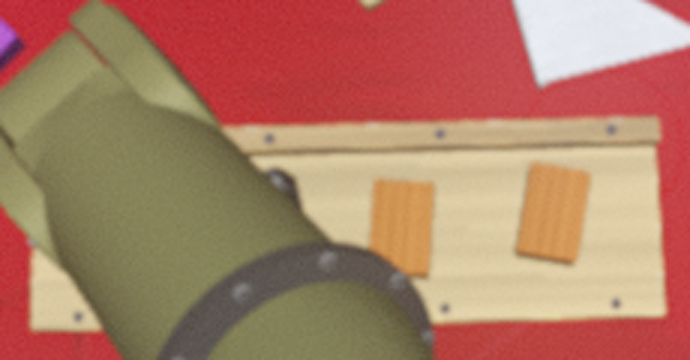

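The arm hides block A in this view. Blocks B and C have not moved. The tool is about 25 mm short because of the rate limit, so I'll correct that, descend and grip.

>>> send_rows --series '[[0, [-12, -23, 20], [0, 0, 0]], [0, [-12, -23, 40], [0, 0, 0]], [0, [-12, -23, 65], [0, 0, 0]], [0, [-12, -23, 90], [0, 0, 0]], [0, [-12, -23, 106], [0, 0, 0]], [0, [-12, -23, 106], [0, 0, 0]], [0, [-12, -23, 106], [0, 0, 0]]]'

```text
t: 2.15
tcp_pos: [0.5205, 0.2485, 0.0205]
orientation: [0.001, -0.111, 0.994, 0.001]
force: [-0.4, -0.0, 0.7]
width: 0.0854
grasp_force: 0.0
```

>>> send_rows --series '[[200, [0, 0, 0], [0, 0, 0]], [200, [0, 0, 0], [0, 0, 0]], [200, [0, 0, 0], [0, 0, 0]], [200, [0, 0, 0], [0, 0, 0]], [200, [0, 0, 0], [0, 0, 0]], [200, [0, 0, 0], [0, 0, 0]], [200, [0, 0, 0], [0, 0, 0]]]'

```text
t: 2.85
tcp_pos: [0.5211, 0.2477, 0.0207]
orientation: [0.001, -0.11, 0.994, 0.001]
force: [-1.5, 1.3, 7.2]
width: 0.05
grasp_force: 22.0
```

```bash
python3 go.py .0225,.0757,.02,0 -.0023,.0757,.02,.245
```

```text
t 2.85 jig [-0.0012  0.0742] 0.0207 F [-1.5  1.3  7.2] w 0.05
.0225,.0757,.02,0 [-23.4  -4.3   0.7] [0.003 0.002 0.245]
-.0023,.0757,.02,.245 [0.7 1.7 0.7] [ 0.003  0.002 -0.   ]
```

>>> send_rows --series '[[200, [0, 0, -0.5], [0, 0, 0.12]], [200, [-6, -1, -0.5], [0, 0, 0.245]], [200, [-12, -2, -0.5], [0, 0, 0.245]], [200, [-17, -3, -0.5], [0, 0, 0.245]], [200, [-20, -4, -0.5], [0, 0, 0.245]], [200, [-22, -4, -0.5], [0, 0, 0.245]], [200, [-24, -5, -0.5], [0, 0, 0.245]], [200, [-26, -5, -0.5], [0, 0, 0.245]], [200, [-26, -5, -0.5], [0, 0, 0.245]]]'

```text
t: 3.75
tcp_pos: [0.5438, 0.248, 0.0205]
orientation: [-0.003, 0.01, 1.0, 0.0]
force: [-11.8, -1.0, 14.4]
width: 0.0493
grasp_force: 23.0
```

```bash
python3 go.py .0285,.0757,.02,0
```

```text
t 3.75 jig [0.0214 0.075 ] 0.0205 F [-11.8  -1.   14.4] w 0.0493
.0285,.0757,.02,0 [-7.1  0.7  0.5] [ 0.001 -0.006  0.004]
```

>>> send_rows --series '[[200, [-1.5, 0, -1], [0, 0, 0.004]], [200, [-3, 0, -1], [0, 0, 0.004]], [200, [-3, 0, -1], [0, 0, 0.004]], [200, [-3, 0, -1], [0, 0, 0.004]]]'

```text
t: 4.15
tcp_pos: [0.5439, 0.248, 0.0205]
orientation: [-0.005, 0.011, 1.0, -0.0]
force: [-17.9, 0.3, 12.0]
width: 0.0497
grasp_force: 22.7
```

```bash
python3 go.py .0285,.0757,.02,0 -.0062,-.0466,.09,-.0675
```

```text
t 4.15 jig [0.0216 0.0751] 0.0205 F [-17.9   0.3  12. ] w 0.0497
.0285,.0757,.02,0 [-6.9  0.6  0.4] [-0.001 -0.01   0.002]
-.0062,-.0466,.09,-.0675 [  28.7 -121.6  -69.2] [-0.001 -0.01   0.069]
```

>>> send_rows --series '[[0, [3, 0, 0], [0, 0, 0]], [0, [3, 0, 0], [0, 0, 0]], [0, [3, 0, 0], [0, 0, 0]], [0, [3, 0, 0], [0, 0, 0]], [0, [3, 0, 0], [0, 0, 0]], [0, [3, 0, -35], [0, 0, 0]], [0, [3, 0, -70], [0, 0, 0]], [0, [12, -40, -70], [0, 0, 0.03]], [0, [22, -80, -70], [0, -0.01, 0.069]], [0, [29, -122, -70], [0, -0.01, 0.069]]]'

```text
t: 5.15
tcp_pos: [0.517, 0.1258, 0.0911]
orientation: [0.005, 0.048, 0.999, 0.001]
force: [0.8, -0.2, 0.3]
width: 0.0856
grasp_force: 0.0
```

>>> send_rows --series '[[0, [0, 0, 0], [0, 0, 0]], [0, [0, 0, 0], [0, 0, 0]]]'

```text
t: 5.35
tcp_pos: [0.518, 0.1254, 0.091]
orientation: [0.005, 0.05, 0.999, 0.001]
force: [0.9, 1.5, 0.4]
width: 0.0853
grasp_force: 0.0
```

```bash
python3 go.py -.0062,-.0466,.02,-.0675
```

```text
t 5.35 jig [-0.0014 -0.0482] 0.091 F [0.9 1.5 0.4] w 0.0853
-.0062,-.0466,.02,-.0675 [ 5.6  1.  70.9] [ 0.002  0.011 -0.008]
```

>>> send_rows --series '[[0, [5.5, 1, 20], [0, 0.01, -0.008]], [0, [5.5, 1, 45], [0, 0.01, -0.008]], [0, [5.5, 1, 60], [0, 0.01, -0.008]], [0, [5.5, 1, 70], [0, 0.01, -0.008]], [0, [5.5, 1, 70], [0, 0.01, -0.008]], [200, [5.5, 1, 70], [0, 0.01, -0.008]], [200, [5.5, 1, 70], [0, 0.01, -0.008]], [200, [5.5, 1, 70], [0, 0.01, -0.008]], [200, [5.5, 1, 70], [0, 0.01, -0.008]], [200, [5.5, 1, 70], [0, 0.01, -0.008]]]'

```text
t: 6.35
tcp_pos: [0.5136, 0.1285, 0.0216]
orientation: [0.001, 0.044, 0.999, 0.001]
force: [-1.0, 0.3, 6.7]
width: 0.0499
grasp_force: 21.3
```

>>> send_rows --series '[[200, [0, 0, 0], [0, 0, 0]], [200, [0, 0, -0.5], [0, 0, 0]]]'

```text
t: 6.55
tcp_pos: [0.5133, 0.1282, 0.0216]
orientation: [0.0, 0.044, 0.999, 0.001]
force: [0.4, 0.1, -1.2]
width: 0.0497
grasp_force: 20.8
```

```bash
python3 go.py .0225,-.0466,.02,0
```

```text
t 6.55 jig [-0.0063 -0.0454] 0.0216 F [ 0.4  0.1 -1.2] w 0.0497
.0225,-.0466,.02,0 [-28.8   0.7   1.6] [ 0.003  0.001 -0.065]
```

>>> send_rows --series '[[200, [-5, 0, 0], [0, 0, -0.065]], [200, [-12, 0, 0], [0, 0, -0.065]], [200, [-18, 0, 0], [0, 0, -0.065]], [200, [-22, 0.5, 0], [0, 0, -0.065]], [200, [-25, 0.5, 0], [0, 0, -0.065]], [200, [-28, 0.5, 0], [0, 0, -0.065]], [200, [-30, 0.5, 0], [0, 0, -0.065]], [200, [-32, 0.5, 0], [0, 0, -0.065]], [200, [-33, 0.5, 0], [0, 0, -0.065]], [200, [-33, 0.5, 0], [0, 0, -0.065]]]'

```text
t: 7.55
tcp_pos: [0.5425, 0.1257, 0.0215]
orientation: [-0.003, 0.012, 1.0, 0.001]
force: [-9.9, -0.1, 13.3]
width: 0.0497
grasp_force: 19.2
```

```bash
python3 go.py .0285,-.0466,.02,0 .0019,-.1685,.09,-.207
```

```text
t 7.55 jig [ 0.023  -0.0473] 0.0215 F [-9.9 -0.1 13.3] w 0.0497
.0285,-.0466,.02,0 [-5.5  0.7  1.5] [ 0.001 -0.006  0.001]
.0019,-.1685,.09,-.207 [  21.6 -121.1  -68.5] [ 0.    -0.006  0.208]
```

Next I'll press a little further to confirm contact, then release and move to block C.

>>> send_rows --series '[[200, [-2, 0, -0.5], [0, 0, 0]], [200, [-3, 0, -0.5], [0, 0, 0]], [200, [-3, 0, -0.5], [0, 0, 0]]]'

```text
t: 7.85
tcp_pos: [0.5428, 0.1255, 0.0213]
orientation: [-0.005, 0.011, 1.0, 0.0]
force: [-15.0, 0.9, 14.0]
width: 0.0497
grasp_force: 20.1
```

>>> send_rows --series '[[0, [4, 0, 0], [0, 0, 0]], [0, [4, 0, 0], [0, 0, 0]], [0, [4, 0, 0], [0, 0, 0]], [0, [4, 0, 0], [0, 0, 0]], [0, [4, 0, 0], [0, 0, 0]], [0, [4, 0, -35], [0, 0, 0]], [0, [4, 0, -70], [0, 0, 0]], [0, [12, -40, -70], [0, 0, 0.1]], [0, [22, -80, -70], [0, -0.006, 0.208]], [0, [26, -121, -70], [0, -0.006, 0.208]]]'

```text
t: 8.85
tcp_pos: [0.5192, 0.0043, 0.0918]
orientation: [0.003, 0.117, 0.993, 0.001]
force: [1.1, -0.4, -0.2]
width: 0.0855
grasp_force: 0.0
```

>>> send_rows --series '[[0, [0, 0, 0], [0, 0, 0]], [0, [0, 0, 0], [0, 0, 0]]]'

```text
t: 9.05
tcp_pos: [0.5202, 0.004, 0.0915]
orientation: [0.003, 0.117, 0.993, 0.001]
force: [-0.2, 1.0, 0.6]
width: 0.0853
grasp_force: 0.0
```

```bash
python3 go.py .0019,-.1685,.021,-.207
```

```text
t 9.05 jig [ 0.0036 -0.1695] 0.0915 F [-0.2  1.   0.6] w 0.0853
.0019,-.1685,.021,-.207 [ 2.2  0.4 70.5] [ 0.003  0.006 -0.004]
```

>>> send_rows --series '[[0, [2, 0.5, 20], [0, 0.006, 0]], [0, [2, 0.5, 45], [0, 0.006, 0]], [0, [2, 0.5, 60], [0, 0.006, 0]], [0, [2, 0.5, 70], [0, 0.006, 0]], [0, [2, 0.5, 70], [0, 0.006, 0]], [200, [2, 0.5, 70], [0, 0.006, 0]], [200, [2, 0.5, 70], [0, 0.006, 0]], [200, [2, 0.5, 70], [0, 0.006, 0]], [200, [2, 0.5, 70], [0, 0.006, 0]], [200, [2, 0.5, 70], [0, 0.006, 0]]]'

```text
t: 10.05
tcp_pos: [0.5193, 0.0064, 0.0222]
orientation: [0.001, 0.116, 0.993, 0.002]
force: [-1.8, 0.8, 6.9]
width: 0.0495
grasp_force: 21.8
```

>>> send_rows --series '[[200, [0, 0, 0], [0, 0, 0]], [200, [0, 0, -0.5], [0, 0, 0]]]'

```text
t: 10.25
tcp_pos: [0.5188, 0.0062, 0.0223]
orientation: [0.0, 0.116, 0.993, 0.001]
force: [0.0, 0.0, 0.1]
width: 0.0497
grasp_force: 21.0
```

```bash
python3 go.py .0225,-.1685,.021,0 .0285,-.1685,.021,0
```

```text
t 10.25 jig [ 0.0022 -0.1673] 0.0223 F [0.  0.  0.1] w 0.0497
.0225,-.1685,.021,0 [-20.1   3.1   1.3] [ 0.003  0.001 -0.208]
.0285,-.1685,.021,0 [-26.    4.3   1.3] [ 0.003  0.001 -0.208]
```

>>> send_rows --series '[[200, [-3, 0, 0], [0, 0, -0.1]], [200, [-7, 1, 0], [0, 0, -0.208]], [200, [-12, 2, 0], [0, 0, -0.208]], [200, [-16, 2, 0], [0, 0, -0.208]], [200, [-19, 3, 0], [0, 0, -0.208]], [200, [-22, 4, 0], [0, 0, -0.208]], [200, [-24, 4, 0], [0, 0, -0.208]], [200, [-26, 4, 0], [0, 0, -0.208]], [200, [-27, 4.5, 0], [0, 0, -0.208]], [200, [-27, 4.5, 0], [0, 0, -0.208]]]'

```text
t: 11.25
tcp_pos: [0.5393, 0.0045, 0.0218]
orientation: [-0.006, 0.012, 1.0, 0.001]
force: [-18.5, 1.4, 19.1]
width: 0.0492
grasp_force: 23.6
```

```bash
python3 go.py .0285,-.1685,.021,0
```

```text
t 11.25 jig [ 0.0227 -0.1685] 0.0218 F [-18.5   1.4  19.1] w 0.0492
.0285,-.1685,.021,0 [-5.8  0.   0.7] [ 0.001 -0.012 -0.   ]
```

>>> send_rows --series '[[0, [3, 0, 0], [0, 0, 0]], [0, [3, 0, 0], [0, 0, 0]], [0, [3, 0, 0], [0, 0, 0]], [0, [3, 0, 0], [0, 0, 0]], [0, [3, 0, 0], [0, 0, 0]], [0, [3, 0, -35], [0, 0, 0]], [0, [3, 0, -80], [0, 0, 0]], [160, [3, -20, -80], [0, 0, 0]], [160, [3, -50, -80], [0, 0, 0]], [160, [3, -50, -80], [0, 0, 0]]]'

```text
t: 12.25
tcp_pos: [0.5416, -0.0508, 0.102]
orientation: [0.0, 0.015, 1.0, -0.0]
force: [-0.1, 0.1, -0.0]
width: 0.0443
grasp_force: 0.0
```

```bash
python3 go.py .021,-.22,.10,1.5708 .021,-.22,.021,-1.5708
python3 - <<'E'
from h import *
print(env.get_obs()['q'])
snap('scene','s1.png',(270,180,470,360),4)
E
```

```text
t 12.25 jig [ 0.0262 -0.2237] 0.102 F [-0.1  0.1 -0. ] w 0.0443
.021,-.22,.10,1.5708 [5.3 3.7 2. ] [-0.     0.    -1.577]
.021,-.22,.021,-1.5708 [ 5.3  3.7 81. ] [0.    0.    1.565]
[ 0.20153693  0.52700766 -0.22946234  1.88571728  0.16932453  0.74705824
  1.41890962]
```

View pics/s1.png

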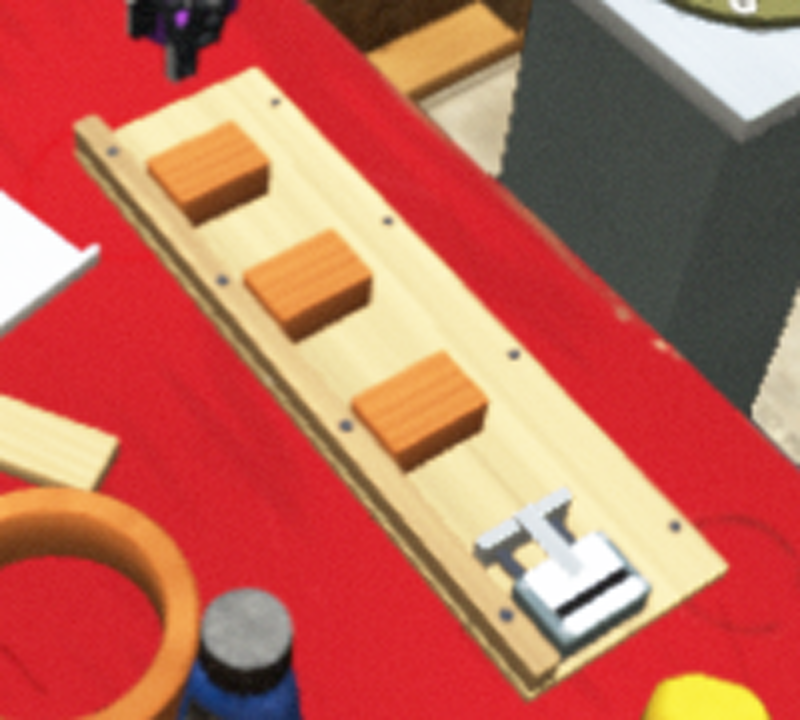

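The blocks are all square and touching the fence, and the tongue tip is short of the black band at (590,592), so the stop is at rest. Next I'll turn the gripper 90° to push with both fingertips side-on.

>>> send_rows --series '[[190, [5, 4, 0], [0, 0, -0.14]], [190, [5, 4, 0], [0, 0, -0.28]], [190, [5, 4, 0], [0, 0, -0.42]], [190, [5, 4, 0], [0, 0, -0.56]], [190, [5, 4, 0], [0, 0, -0.7]], [190, [5, 4, 0], [0, 0, -0.84]], [190, [5, 4, 0], [0, 0, -0.98]], [190, [5, 4, 0], [0, 0, -1.12]], [190, [5, 4, 0], [0, 0, -1.26]], [190, [5, 4, 0], [0, 0, -1.4]]]'

```text
t: 13.3
tcp_pos: [0.5369, -0.0407, 0.1016]
orientation: [0.001, -0.638, 0.77, 0.001]
force: [0.4, 0.4, -0.2]
width: 0.022
grasp_force: 0.0
```

>>> send_rows --series '[[190, [0, 0, 0], [0, 0, -0.1]], [190, [0, 0, 0], [0, 0, -0.177]], [190, [0, 0, 0], [0, 0, -0.177]], [190, [0, 0, 0], [0, 0, -0.177]]]'

```text
t: 13.7
tcp_pos: [0.5368, -0.0411, 0.1016]
orientation: [0.001, -0.7, 0.714, 0.001]
force: [0.5, -0.7, 0.5]
width: 0.0221
grasp_force: 0.0
```

```bash
python3 go.py .021,-.225,.022,1.5708
```

```text
t 13.7 jig [ 0.0213 -0.2141] 0.1016 F [ 0.5 -0.7  0.5] w 0.0221
.021,-.225,.022,1.5708 [11.1  0.3 79.5] [0.    0.003 0.004]
```

>>> send_rows --series '[[190, [11, 0, 20], [0, 0.003, 0.004]], [190, [11, 0, 45], [0, 0.003, 0.004]], [190, [11, 0, 65], [0, 0.003, 0.004]], [190, [11, 0, 79], [0, 0.003, 0.004]], [190, [11, 0, 79], [0, 0.003, 0.004]], [190, [11, 0, 79], [0, 0.003, 0.004]]]'

```text
t: 14.3
tcp_pos: [0.5369, -0.052, 0.023]
orientation: [0.0, -0.699, 0.715, -0.0]
force: [0.4, -0.4, -0.2]
width: 0.0216
grasp_force: 0.0
```

```bash
python3 go.py .021,-.180,.022,1.5708 .021,.009,.022,1.5708
```

```text
t 14.3 jig [ 0.0216 -0.2251] 0.023 F [ 0.4 -0.4 -0.2] w 0.0216
.021,-.180,.022,1.5708 [-45.1   0.5   1. ] [-0.    -0.     0.002]
.021,.009,.022,1.5708 [-2.341e+02  2.000e-01  1.000e+00] [-0.    -0.     0.002]
```

>>> send_rows --series '[[190, [-7, 0, 1], [0, 0, 0]], [190, [-13, 0, 1], [0, 0, 0]], [190, [-20, 0, 1], [0, 0, 0]], [190, [-28, 0, 1], [0, 0, 0]], [190, [-36, 0, 1], [0, 0, 0]], [190, [-44, 0, 1], [0, 0, 0]], [190, [-52, 0, 1], [0, 0, 0]], [190, [-60, 0, 1], [0, 0, 0]], [190, [-68, 0, 1], [0, 0, 0]], [190, [-76, 0, 1], [0, 0, 0]]]'

```text
t: 15.3
tcp_pos: [0.5383, 0.0243, 0.0217]
orientation: [-0.0, -0.699, 0.715, -0.0]
force: [-1.1, -0.4, 0.6]
width: 0.0222
grasp_force: 0.4
```

>>> send_rows --series '[[190, [-7, 0, 0], [0, 0, 0]], [190, [-14, 0, 0], [0, 0, 0]], [190, [-21, 0, 0], [0, 0, 0]], [190, [-28, 0, 0], [0, 0, 0]], [190, [-35, 0, 0], [0, 0, 0]], [190, [-42, 0, 0], [0, 0, 0]], [190, [-49, 0, 0], [0, 0, 0]], [190, [-56, 0, 0], [0, 0, 0]], [190, [-63, 0, 0], [0, 0, 0]], [190, [-70, 0, 0], [0, 0, 0]]]'

```text
t: 16.3
tcp_pos: [0.5398, 0.0941, 0.0217]
orientation: [-0.0, -0.699, 0.715, -0.0]
force: [0.1, -1.2, 0.4]
width: 0.0216
grasp_force: 0.7
```

```bash
python3 go.py .021,.009,.022,1.5708
python3 - <<'E'
from h import *
snap('scene','s2.png',(270,200,470,350),4)
E
```

```text
t 16.3 jig [ 0.021  -0.0789] 0.0217 F [ 0.1 -1.2  0.4] w 0.0216
.021,.009,.022,1.5708 [-87.9  -0.1  -0.3] [-0.    -0.     0.002]
```

View pics/s2.png

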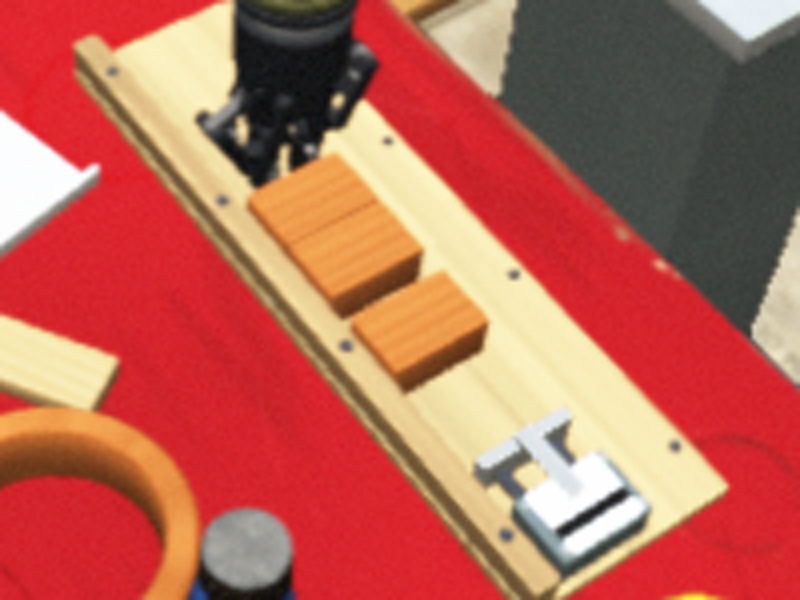

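Blocks C and B are together and flush, around (335,235), with A ahead of them around (420,330). I'll keep pushing.

>>> send_rows --series '[[190, [-7, 0, 0], [0, 0, 0]], [190, [-14, 0, 0], [0, 0, 0]], [190, [-21, 0, 0], [0, 0, 0]], [190, [-28, 0, 0], [0, 0, 0]], [190, [-35, 0, 0], [0, 0, 0]], [190, [-42, 0, 0], [0, 0, 0]], [190, [-49, 0, 0], [0, 0, 0]], [190, [-56, 0, 0], [0, 0, 0]], [190, [-63, 0, 0], [0, 0, 0]], [190, [-70, 0, 0], [0, 0, 0]]]'

```text
t: 17.35
tcp_pos: [0.5413, 0.1641, 0.0216]
orientation: [-0.0, -0.699, 0.715, -0.0]
force: [-0.0, -1.5, -0.9]
width: 0.022
grasp_force: 0.7
```

>>> send_rows --series '[[190, [-3, 0, 0], [0, 0, 0]], [190, [-6, 0, 0], [0, 0, 0]], [190, [-9, 0, 0], [0, 0, 0]], [190, [-12, 0, 0], [0, 0, 0]], [190, [-14, 0, 0], [0, 0, 0]], [190, [-16, 0, 0], [0, 0, 0]], [190, [-18, 0, 0], [0, 0, 0]], [190, [-20, 0, 0], [0, 0, 0]], [190, [-22, 0, 0], [0, 0, 0]]]'

```text
t: 18.25
tcp_pos: [0.5418, 0.1845, 0.0217]
orientation: [-0.001, -0.699, 0.715, -0.001]
force: [-0.7, -6.9, 4.5]
width: 0.0213
grasp_force: 3.7
```

```bash
python3 go.py .021,.009,.022,1.5708 .021,.022,.022,1.5708
```

```text
t 18.25 jig [0.0209 0.0115] 0.0217 F [-0.7 -6.9  4.5] w 0.0213
.021,.009,.022,1.5708 [ 2.5 -0.1 -0.3] [ 0.    -0.002  0.001]
.021,.022,.022,1.5708 [-10.5  -0.1  -0.3] [ 0.    -0.002  0.001]
```

>>> send_rows --series '[[190, [-1, 0, 0], [0, 0, 0]], [190, [-2, 0, 0], [0, 0, 0]], [190, [-3, 0, 0], [0, 0, 0]], [190, [-4, 0, 0], [0, 0, 0]], [190, [-5, 0, 0], [0, 0, 0]], [190, [-6, 0, 0], [0, 0, 0]], [190, [-7, 0, 0], [0, 0, 0]], [190, [-8, 0, 0], [0, 0, 0]], [190, [-8, 0, 0], [0, 0, 0]], [190, [-8, 0, 0], [0, 0, 0]]]'

```text
t: 19.25
tcp_pos: [0.5418, 0.1895, 0.0217]
orientation: [-0.003, -0.699, 0.716, -0.002]
force: [-2.2, -12.8, 7.8]
width: 0.022
grasp_force: 6.2
```

```bash
python3 go.py .021,.022,.022,1.5708
python3 - <<'E'
from h import *
snap('scene','s3.png',(320,230,460,335),5.7)
E
```

```text
t 19.25 jig [0.0209 0.0164] 0.0217 F [ -2.2 -12.8   7.8] w 0.022
.021,.022,.022,1.5708 [-5.5 -0.1 -0.3] [ 0.001 -0.006 -0.001]
```

View pics/s3.png

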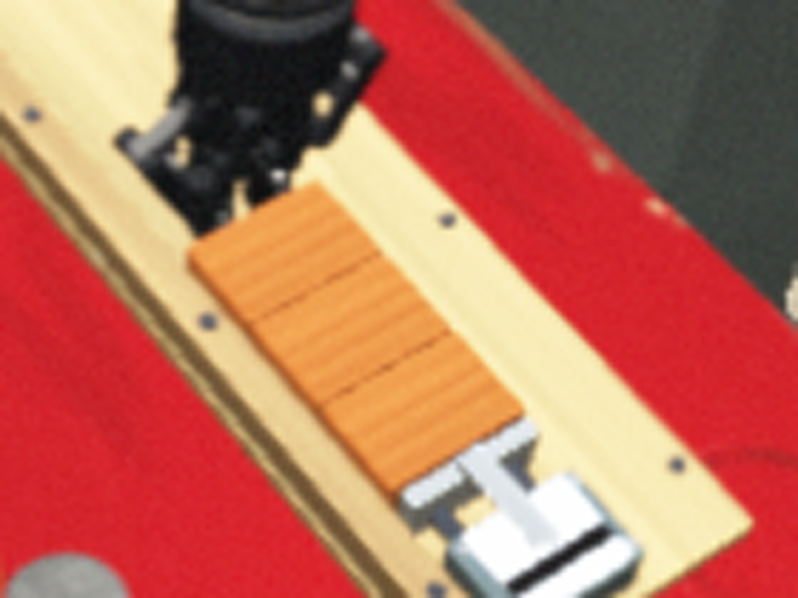

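The row is straight, gap-free and flush. The tongue tip at about (548,540) is just short of the black band, so the push needs about 4 mm more.

>>> send_rows --series '[[190, [-1, 0, 0], [0, 0, 0]], [190, [-2, 0, 0], [0, 0, 0]], [190, [-3, 0, 0], [0, 0, 0]], [190, [-4, 0, 0], [0, 0, 0]], [190, [-5, 0, 0], [0, 0, 0]], [190, [-6, 0, 0], [0, 0, 0]], [190, [-6, 0, 0], [0, 0, 0]], [190, [-6, 0, 0], [0, 0, 0]], [190, [-6, 0, 0], [0, 0, 0]]]'

```text
t: 20.2
tcp_pos: [0.5419, 0.1932, 0.0217]
orientation: [-0.004, -0.698, 0.716, -0.003]
force: [-2.4, -17.6, 12.5]
width: 0.0218
grasp_force: 8.7
```

```bash
python3 go.py .021,.022,.022,1.5708
python3 - <<'E'
from h import *
snap('scene','s4.png',(370,275,450,335),10)
E
```

```text
t 20.2 jig [0.0209 0.0202] 0.0217 F [ -2.4 -17.6  12.5] w 0.0218
.021,.022,.022,1.5708 [-1.8 -0.1 -0.3] [ 0.001 -0.01  -0.002]
```

View pics/s4.png

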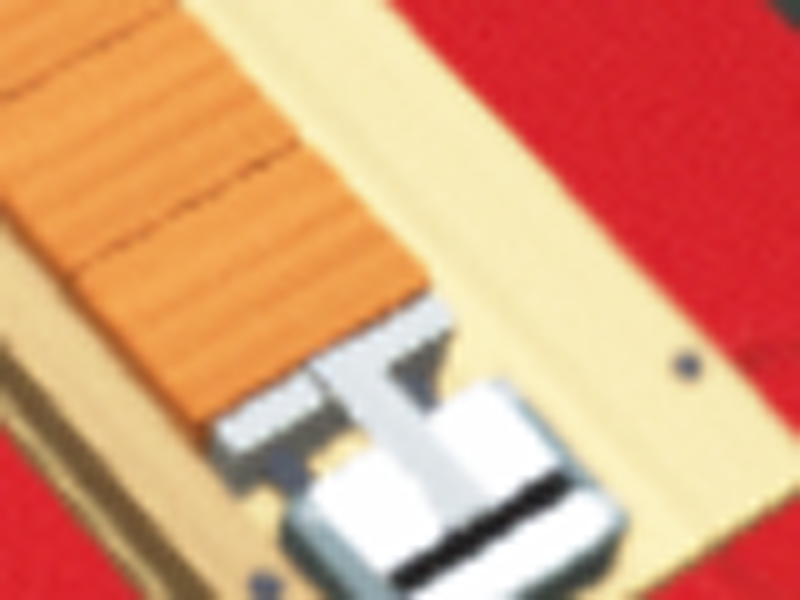

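Run:
```python
from h import *
from go import JT,JY
c,s=np.cos(JY),np.sin(JY)
def J(x,y,z): return np.r_[JT+np.array([[c,-s],[s,c]])@[x,y],z]
p=pix('scene',[J(.02,y,.044) for y in(.17,.18,.19,.205,.215,.225,.235,.255)]); print(p.round(1).tolist())
a=cv2.imread('pics/raw_s2.png'); b=cv2.imread('pics/raw_s4.png')
# shift of the stop plate/tongue between rest and now: profile along tongue centreline at sub-pixel
d=p[-1]-p[0]; n=np.linalg.norm(d); ys=np.linspace(.16,.255,96)
for off in (-2,0,2):
  q=p[0]+(ys[:,None]-.17)/.085*d+off*np.array([-d[1],d[0]])/n
  for im in(a,b):
    v=cv2.remap(cv2.cvtColor(im,cv2.COLOR_BGR2GRAY),q[:,0].astype('f4')[None],q[:,1].astype('f4')[None],cv2.INTER_CUBIC)[0]; print(off,v[::2].tolist())
# block row edge: A's end corner, from s4 crop
for z,uv in((.048,(413.0,302.4)),(.048,(389.9,316.6))):
    g=w('scene',[uv],z)[0,:2]-JT; print((g@np.array([[c,-s],[s,c]])).round(4))
```

```text
[[399.9, 306.6], [402.5, 309.6], [405.2, 312.6], [409.2, 317.1], [411.9, 320.1], [414.6, 323.2], [417.3, 326.3], [422.9, 332.6]]
-2 [224, 225, 225, 225, 224, 228, 236, 234, 232, 231, 233, 226, 212, 223, 211, 217, 217, 218, 219, 218, 222, 225, 222, 227, 231, 241, 238, 239, 239, 239, 239, 245, 252, 253, 254, 254, 250, 204, 85, 34, 45, 135, 233, 255, 254, 254, 255, 248]
-2 [167, 162, 168, 177, 176, 171, 170, 171, 169, 145, 149, 208, 236, 232, 232, 232, 221, 217, 218, 220, 223, 221, 223, 230, 229, 239, 238, 241, 240, 239, 239, 240, 240, 238, 237, 239, 232, 212, 108, 41, 46, 139, 234, 255, 254, 254, 255, 247]
0 [221, 219, 221, 221, 220, 223, 228, 229, 229, 229, 228, 228, 230, 229, 229, 230, 228, 228, 227, 228, 227, 227, 228, 227, 227, 226, 225, 226, 227, 225, 227, 233, 248, 254, 254, 254, 247, 167, 75, 30, 64, 178, 254, 255, 254, 254, 255, 224]
0 [164, 163, 173, 177, 176, 172, 170, 172, 165, 155, 187, 235, 229, 230, 230, 229, 229, 228, 227, 227, 229, 229, 228, 226, 227, 227, 227, 229, 228, 226, 227, 227, 226, 227, 228, 226, 204, 127, 59, 30, 64, 178, 254, 255, 254, 254, 255, 224]
2 [233, 232, 232, 233, 233, 234, 222, 213, 218, 211, 218, 210, 212, 212, 227, 215, 212, 227, 231, 222, 219, 227, 232, 234, 235, 236, 232, 232, 240, 241, 239, 244, 253, 254, 255, 255, 233, 115, 40, 32, 91, 196, 254, 254, 254, 255, 250, 202]
2 [162, 166, 174, 174, 169, 165, 169, 170, 154, 153, 212, 217, 213, 211, 220, 209, 211, 219, 231, 215, 221, 227, 233, 234, 236, 235, 233, 233, 239, 240, 236, 232, 227, 227, 230, 221, 185, 105, 43, 32, 91, 196, 254, 254, 254, 255, 250, 201]
[-0.0123  0.1797]
[0.0596 0.1804]
```

Comparing profiles with the rest picture puts the travel at about 9–10 mm, with the tip at the near edge of the band. Another 3 mm will centre it.

>>> send_rows --series '[[190, [-1, 0, 0], [0, 0, 0]], [190, [-2, 0, 0], [0, 0, 0]], [190, [-3, 0, 0], [0, 0, 0]], [190, [-4, 0, 0], [0, 0, 0]], [190, [-5, 0, 0], [0, 0, 0]], [190, [-5, 0, 0], [0, 0, 0]], [190, [-5, 0, 0], [0, 0, 0]], [190, [-5, 0, 0], [0, 0, 0]], [190, [-5, 0, 0], [0, 0, 0]], [190, [-5, 0, 0], [0, 0, 0]]]'

```text
t: 21.25
tcp_pos: [0.542, 0.1963, 0.0217]
orientation: [-0.005, -0.698, 0.716, -0.004]
force: [-2.5, -22.1, 14.3]
width: 0.022
grasp_force: 11.0
```

```bash
python3 go.py .021,.022,.022,1.5708
python3 - <<'E'
from h import *
snap('scene','s5.png',(340,245,450,327),7)
E
```

```text
t 21.25 jig [0.0208 0.0233] 0.0217 F [ -2.5 -22.1  14.3] w 0.022
.021,.022,.022,1.5708 [ 1.3 -0.2 -0.3] [ 0.002 -0.012 -0.003]
```

View pics/s5.png

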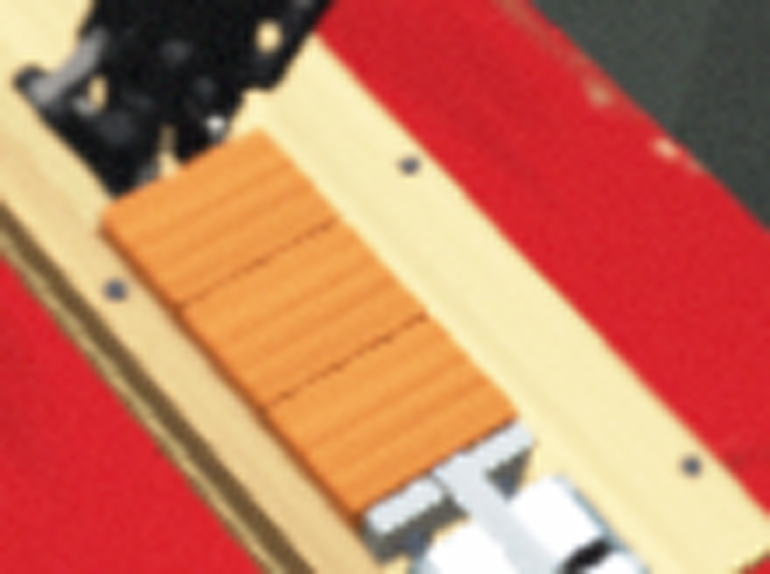

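The row is straight, with the blocks touching. This crop cuts off the tip, so I'll read its profile numerically.

Run:
```python
from h import *
p0=np.array([399.9,306.6]);d=np.array([422.9,332.6])-p0;n=np.linalg.norm(d); ys=np.linspace(.16,.255,96)
for off in(-1,0,1):
  q=p0+(ys[:,None]-.17)/.085*d+off*np.array([-d[1],d[0]])/n
  for f in('s2','s4','s5'):
    im=cv2.imread(f'pics/raw_{f}.png',0)
    v=cv2.remap(im,q[:,0].astype('f4')[None],q[:,1].astype('f4')[None],cv2.INTER_CUBIC)[0]; print(off,f,v[14:40:2].tolist(),v[60:90:2].tolist())
```

```text
-1 s2 [229, 229, 229, 230, 231, 232, 229, 231, 229, 231, 229, 230, 231] [231, 239, 251, 254, 254, 255, 255, 200, 87, 34, 50, 139, 232, 255, 254]
-1 s4 [170, 165, 146, 160, 210, 232, 231, 231, 229, 232, 231, 230, 232] [227, 229, 229, 229, 230, 228, 217, 159, 72, 33, 47, 141, 233, 255, 254]
-1 s5 [167, 167, 170, 164, 159, 210, 229, 230, 230, 229, 230, 231, 231] [229, 230, 229, 229, 228, 228, 229, 229, 192, 99, 59, 141, 233, 255, 254]
0 s2 [229, 228, 229, 227, 228, 229, 228, 228, 229, 227, 228, 226, 227] [227, 232, 247, 254, 254, 253, 245, 162, 74, 29, 65, 177, 254, 255, 254]
0 s4 [171, 165, 154, 185, 234, 228, 228, 229, 228, 228, 227, 226, 227] [226, 226, 225, 226, 227, 225, 203, 124, 59, 30, 64, 178, 255, 255, 254]
0 s5 [165, 167, 167, 148, 154, 203, 231, 229, 228, 228, 229, 229, 228] [226, 226, 225, 224, 224, 224, 228, 223, 202, 101, 72, 176, 254, 255, 254]
1 s2 [228, 227, 230, 227, 228, 228, 230, 227, 227, 226, 228, 226, 227] [227, 234, 246, 253, 254, 255, 230, 134, 49, 38, 88, 199, 252, 255, 254]
1 s4 [171, 164, 150, 190, 228, 229, 229, 229, 228, 228, 230, 228, 226] [227, 226, 225, 226, 226, 225, 193, 118, 41, 38, 91, 201, 252, 255, 254]
1 s5 [167, 168, 166, 148, 159, 207, 230, 229, 228, 229, 230, 228, 227] [224, 224, 223, 226, 227, 227, 224, 217, 157, 78, 92, 199, 252, 255, 254]
```

The tip is now about 40% of the way across the band, which means about 12 mm of travel. The row is flush and the push is steady, so I'm handing in.

```bash
python3 go.py; python3 -c "
from plant import env
print(env.job_done())"
```

```text
t 21.3 jig [0.0208 0.0233] 0.0217 F [ -3.  -22.   15.3] w 0.0218
the job is handed in; nothing more can be done
None
```

I handed the job in at 21.3 s: the three blocks are in one straight, gap-free row flush with the fence, held against the stop at about 12 mm travel (tongue tip on the black band); that travel is read from the camera, and no verdict came back.

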